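Show the mended bracket to the inspection camera

ROBOT

A 7-joint arm with a two-finger parallel gripper is mounted at the origin on the work surface. World frame = base frame: x ahead of the robot, y to its left, z up, the work surface at z = 0. Lengths are in m, angles in rad, forces in N, time in s.
With the tool pointing down it reaches from about 0.35 to 0.9 m from the base axis. Payload 8.1 kg.
Tool frame: the origin (TCP) lies at the centre of the arm's flange, where the gripper is bolted on; the fingertips stand 178 mm ahead of it and the grasp point (between the pads) lies 159 mm ahead of it; z points along the fingers, y is the direction in which the jaws open and shut (so a half turn about z gives the same grasp; the last joint's range is limited). The gripper opens to 92 mm and grips with 3 to 60 N. Pads are 19 mm wide; open, the fingers measure 130 mm over their backs; the gripper's body (75 mm by 190 mm) begins 47 mm behind the grasp point.
Start: joints at [-1.346, 0.434, 0.025, 1.573, -0.012, 1.134, -0.075], TCP at [0.201, 0.592, 0.405] pointing down, gripper open.
Joint ranges: [-2.62, 2.62], [-0.44, 2.09], [-1.27, 1.32], [0.08, 2.57], [-1.32, 4.46], [0.12, 2], [-2.74, 2.74]. Speed limits (rad/s): [2.22, 2.22, 3.01, 3.01, 3.14, 3.14, 3.14].

INTERFACE

Orientations are given as a rotation vector (axis times angle).
In Python, from cell import arm gives the robot as it stands. The module is installed in compiled form; this text tells all that it offers.
- The arm moves only by the tool move_arm, never from a script. Its argument "steps" is a list of rows, each a list of 4 numbers: the shift along the tool's x, y, z in mm, then the turn about the tool's z in rad. In form: [[x, y, z, twist], ...]. A call has 1 to 20 rows; each row is the pose to reach, as a shift and turn from the pose commanded when the call began, along the tool's axes at that moment; what a row does not reach only later rows make up. A row lasts 1/8 s, in which the tool goes at most 62.5 mm and 10.7 degrees, less where a joint would pass 70% of its speed; a pose out of reach is approached as far as the arm can. A call with a gripper value outside its range is refused whole. "grip" is the finger opening in mm, from 0 to 91.8, set as the call begins (left out, the last holds). The fingers move at their own pace and stop on an object; "grip_force" is the grip in N (left out, the last holds). Time passes only in rows, so rows that repeat a pose let the fingers close. It gives the time, the measured TCP pose, the force and the opening at its end, in the units of the state.
- arm.observe(): the state, without advancing time (a new reading comes with each control period).
- arm.get_image(name): name is "side" or "top" or "wrist"; returns the picture (384x512x3 uint8, red, green, blue); there is no depth.
- arm.camera_info(name): a dict with "mtx" (3x3 intrinsics, pixels), "dist_coeffs" ([k1, k2, p1, p2, k3] as OpenCV has them; the pictures are not rectified), "pose" (4x4, takes a point from camera to world coordinates); the wrist camera has in their place "T_tool_cam" (4x4, takes a point from camera to tool coordinates, whose origin is the TCP and whose axes are the flange's). Camera axes: x right, y down, z forward; pixel columns grow to the right and rows downward; lengths in m; the calibration is good to about 2 mm. A picture is of the moment at which its call begins: read the wrist's pose just before it. camera_info takes no time and is no camera call.
- arm.sign_off(): hands the job in, once; it reports no verdict.
The state is a dict: "clock": time; "joints": joint angles; "dq": joint speeds; "joint_efforts": joint torques, N m; "position": TCP position; "ee_rot": TCP orientation; "force": force on the tool from outside, world axes, zero at the start; "ft_torque": the same for the moment, N m; "width": opening from 0.0 (shut) to 1.0 (fully open).
Only numpy, scipy, OpenCV 4.12 (cv2) and the standard library are available. Lean on these libraries where they do the work, as an engineer would, in place of code of your own. Each camera call takes 0.05 s, during which the arm holds its last target.

TASK

First slide the ring light's dimmer to the red mark; then take the mended bracket (pale new wood in its toe) out of the drying rack by its tall end, fingers off the repair, and hold it in the air before the inspection camera: repair centred in front of the lens, facing it squarely, 200 mm from the glass, the bracket's straight edge down and level. Finish while holding it still there, not put down or let go. Leave the dimmer on its mark and the other brackets, glue bottle and screw tray where they are, and do not bump the camera.

Things in the scene. Friction and masses are not known exactly. Their poses are not given: they have to be found in the camera images.
- mended_bracket: Dark wooden bracket with the repair, 0.16-0.26 kg, loose in a rack groove. Origin: centre of its straight foot's underside; x from tall heel (-85) to low toe (+85 mm), y across its 20 mm thickness, repair on the +y face, z up. Top edge level at z=115 from x=-80 to -5, then an S down to z=42 at x=60, 23 at the toe end. Centre of mass x=-14, z=51. Tall part can be gripped from above across y.
- repair (a point): Centre of the repair's visible face: pale wood let 12 mm deep into the mended bracket's +y face over the whole toe, x=28 to 85 mm, foot to upper edge (from above a pale band on the edge). The point is at x=57, y=10.5, z=26 mm in the bracket's frame; same axes.
- bracket_a: Another bracket of the same shape and size, wholly dark, loose in the rack, to stay there. Origin and axes as for the mended bracket.
- bracket_b: Another bracket of the same shape and size, wholly dark, loose in the rack, to stay there. Origin and axes as for the mended bracket.
- rack: Fixed grey drying rack: two battens 270 long (y), 30 wide, 40 mm high, at x=-50 and +50, with three grooves across them at y=-80, 0, +80, each 23 mm wide and 22 deep. A bracket stands in each, along x, toe to +x, foot 18 and heel top 133 mm above the bench. Origin: centre of the underside; z up. Stands on the left or right of the bench.
- camera: Fixed inspection camera: black lens, 44 mm diameter, in a ring light of 92 mm diameter, silver box behind. Origin: centre of the lens glass, 270 mm above the bench. It looks along its own -x axis, towards the robot's side and 25 degrees downwards, so a part square to it leans 25 degrees back. Its y axis is level (no roll); z is up in its picture.
- camera_stand: Fixed stand: base plate 14 mm thick from x=-12 to 168, y=-80 to 80 mm, and a post of 25 mm diameter at x=78 that carries the camera. Origin: on the bench straight below the lens glass; x from the lens towards the post, z up.
- dimmer (a joint): Travel of the fader cap in metres: 0 at the low end, 0.080 at the high end, growing along the dimmer box's +y. The middle of the red mark is at 0.050. It stays where it is left; friction about 1.5 N.
- fader_cap (a point): Centre of the top of the white fader cap, 55 mm above the bench, with the dimmer box's axes. The cap is 14 mm along the track (y), 24 mm across it (x) and 22 mm high, 2 mm clear of the box's top at 31 mm; a black line across it marks its middle.
- red_mark (a point): Middle of the red mark (red bars 4 mm thick either side of the fader's slot) on top of the dimmer box, 31 mm above the bench, with the box's axes. The cap's black line shall come level with the bars. White ticks every 10 mm.
- dimmer_box: Fixed grey dimmer box 75 (x) by 150 (y) by 30 mm high, black top, one fader on its middle line along y; cap at y=-40 mm when the joint is 0. Origin: centre of the underside. Stands on the side of the bench opposite the rack.
- glue_bottle: White glue bottle with orange cap, 60 mm diameter, 150 mm high, loose, must stay. Origin: centre of its underside.
- screw_tray: Small pale wooden tray of screws, 140 (x) by 100 (y) by 40 mm, loose, must stay. Origin: centre of its underside.
Mind the look-alikes: they are no part of the job. What is shaped like the bracket_b but blue or orange is not meant. What is shaped like the bracket_a but blue is not meant.

How it is judged:
By the outcome, as a careful person would: the job done as asked, in the order asked, and still so for the second after the job is handed in, while the arm keeps its last pose, push and grip.
It also fails if it takes over 59 s, if anything falls off the work surface, if the arm or the gripper's body presses on something with over 40 N, if the wrist force passes 120 N, or if a joint passes its speed limit or range.

## Working session

There is one attempt and no reset: what is moved stays moved. The work goes in short steps, Python scripts to look and compute and a tool call to move; the robot and the scene stay as the last step left them, time stands still between calls to the robot, and variables do not carry over. Pictures are saved under pics/ and viewed, and the job is handed in when it is done.

Besides the shell and the picture viewer there is one more tool, called after ">>>" as name(argument=value, ...) on one line, values as JSON. move_arm: Moves the arm, as the interface text tells. Its arguments: {"type":"object","properties":{"steps":{"type":"array"},"grip":{"type":"number"},"grip_force":{"type":"number"}},"required":["steps"]}

```bash
mkdir -p pics; python3 - <<'E'
from cell import arm
import cv2, numpy as np
np.set_printoptions(precision=4,suppress=True)
s=arm.observe(); print(s)
for n in ["side","top","wrist"]:
    im=arm.get_image(n); cv2.imwrite(f"pics/{n}0.png",im[:,:,::-1]); 
    print(n,arm.camera_info(n))
E
```

```text
{'clock': 0.0, 'joints': array([-1.3456,  0.4352,  0.025 ,  1.5741, -0.0116,  1.134 , -0.0751]), 'dq': array([-0.001 , -0.    ,  0.0018, -0.0013,  0.0016, -0.0002,  0.0011]), 'joint_efforts': array([ -0.0007, -66.7836,   0.9848, -31.4476,  -0.0606,   0.0421,
         0.0002]), 'position': array([0.2012, 0.5915, 0.4039]), 'ee_rot': array([-0.5127, -3.0993,  0.0024]), 'force': array([-0.3128,  0.3708,  0.3798]), 'ft_torque': array([-0.0265, -0.0018, -0.0072]), 'width': 0.9986760304777549}
side {'mtx': array([[381.5732,   0.    , 256.5561],
       [  0.    , 381.5732, 188.8676],
       [  0.    ,   0.    ,   1.    ]]), 'dist_coeffs': array([-0.0835,  0.    ,  0.    ,  0.    ,  0.    ]), 'pose': array([[ 0.9978, -0.0329,  0.0576,  0.4255],
       [-0.0637, -0.7155,  0.6957, -0.8814],
       [ 0.0183, -0.6978, -0.7161,  1.0457],
       [ 0.    ,  0.    ,  0.    ,  1.    ]])}
top {'mtx': array([[481.7948,   0.    , 252.6188],
       [  0.    , 481.7948, 185.3236],
       [  0.    ,   0.    ,   1.    ]]), 'dist_coeffs': array([-0.099,  0.   ,  0.   ,  0.   ,  0.   ]), 'pose': array([[ 0.0228, -0.9824,  0.1854,  0.1834],
       [-0.9994, -0.0269, -0.0199, -0.0321],
       [ 0.0245, -0.1848, -0.9825,  1.7586],
       [ 0.    ,  0.    ,  0.    ,  1.    ]])}
wrist {'mtx': array([[269.159 ,   0.    , 256.4126],
       [  0.    , 269.159 , 191.8261],
       [  0.    ,   0.    ,   1.    ]]), 'dist_coeffs': array([-0.0238,  0.    ,  0.    ,  0.    ,  0.    ]), 'T_tool_cam': array([[-0.0005, -0.9563, -0.2924,  0.0792],
       [ 1.    , -0.0005, -0.0003,  0.    ],
       [ 0.0001, -0.2924,  0.9563,  0.0196],
       [ 0.    ,  0.    ,  0.    ,  1.    ]])}
```

View pics/side0.png

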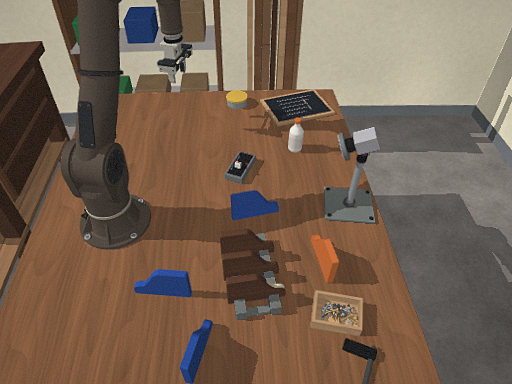

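View pics/top0.png

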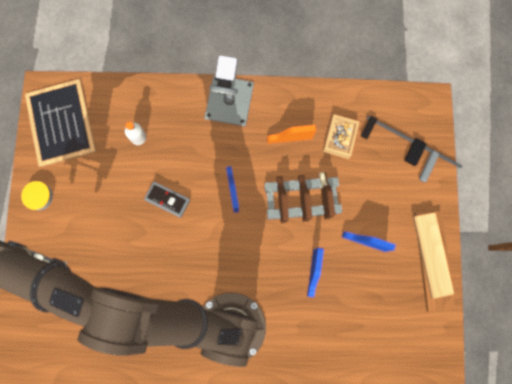

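View pics/wrist0.png

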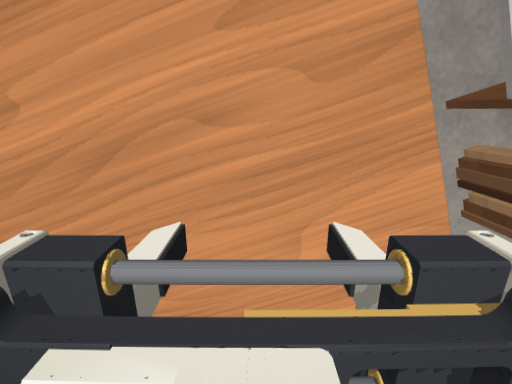

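```bash
cat > h.py <<'E'
import cv2, numpy as np
from scipy.spatial.transform import Rotation as R
np.set_printoptions(precision=4,suppress=True)
from cell import arm
def info(n,st=None):
    c=arm.camera_info(n)
    if n=="wrist":
        T=np.eye(4);T[:3,:3]=R.from_rotvec(st['ee_rot']).as_matrix();T[:3,3]=st['position']
        P=T@c['T_tool_cam']
    else: P=c['pose']
    return c['mtx'],c['dist_coeffs'],P
def ray(n,px,st=None):
    K,d,P=info(n,st)
    u=cv2.undistortPoints(np.array(px,float).reshape(-1,1,2),K,d).reshape(-1,2)
    v=np.c_[u,np.ones(len(u))]@P[:3,:3].T
    return P[:3,3],v
def onz(n,px,z,st=None):
    o,v=ray(n,px,st); return o+v*((z-o[2])/v[:,2])[:,None]
def proj(n,X,st=None):
    K,d,P=info(n,st); W=np.linalg.inv(P)
    return cv2.projectPoints(np.array(X,float).reshape(-1,3),cv2.Rodrigues(W[:3,:3])[0],W[:3,3],K,d)[0].reshape(-1,2)
def crop(src,dst,x0,y0,x1,y1,f):
    im=cv2.imread(src)[y0:y1,x0:x1]; cv2.imwrite(dst,cv2.resize(im,None,fx=f,fy=f,interpolation=cv2.INTER_CUBIC))
E
python3 - <<'E'
from h import *
crop("pics/top0.png","pics/top0a.png",120,40,380,230,3)
crop("pics/side0.png","pics/side0a.png",190,100,390,340,2.5)
print(onz("top",[[167,198]],.031),onz("top",[[303,198]],.04),onz("top",[[226,78]],.27))
E
```

```text
[[0.4541 0.2425 0.031 ]] [[ 0.4659 -0.2505  0.04  ]] [[0.8217 0.0338 0.27  ]]
```

View pics/top0a.png

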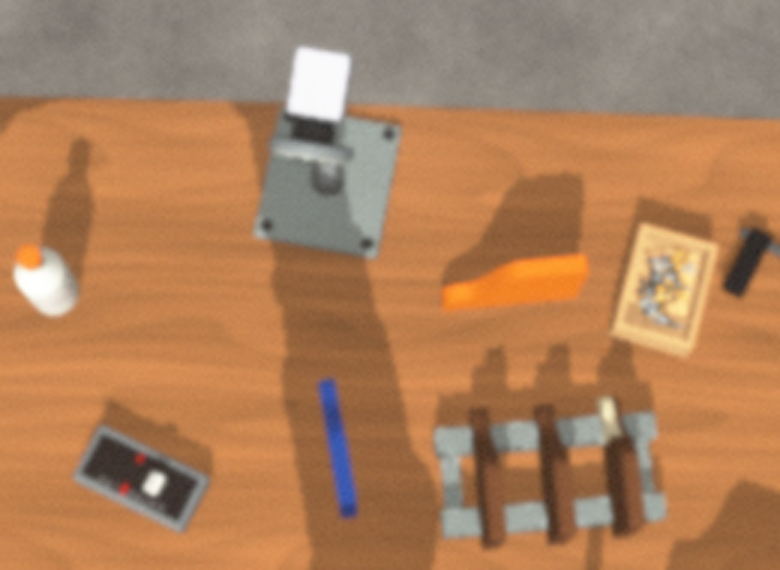

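View pics/side0a.png

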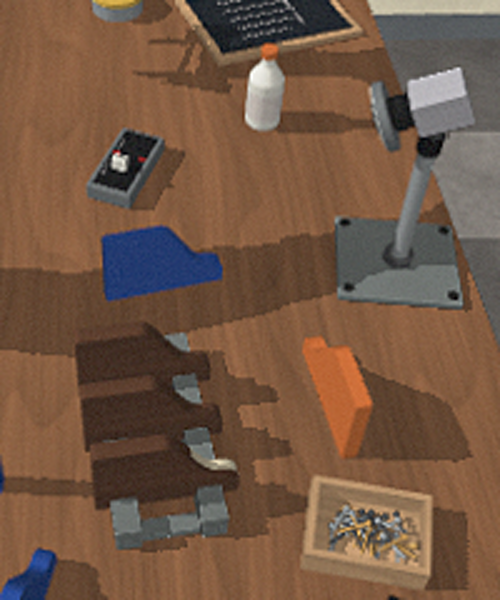

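```bash
python3 - <<'E'
from h import *
im=cv2.imread("pics/top0.png")
g=np.array([[100,428],[208,480],[183,530],[76,477]])/3+[120,40]
P=onz("top",g,.030); print("box",P,P.mean(0)); 
for i in range(4):
    d=P[(i+1)%4]-P[i]; print(np.linalg.norm(d),np.degrees(np.arctan2(d[1],d[0])))
print("marks",onz("top",np.array([[140,459],[124,489]])/3+[120,40],.031),"cap",onz("top",np.array([[154,484]])/3+[120,40],.055))
g=np.array([[399,125],[373,256],[257,235],[283,110]])/3+[120,40]
P=onz("top",g,.014); print("stand",P)
for i in range(4):
    d=P[(i+1)%4]-P[i]; print(np.linalg.norm(d),np.degrees(np.arctan2(d[1],d[0])))
print("brk heel/toe top", [onz("top",np.array([a])/3+[120,40],z) for a,z in (([487,542],.133),([481,412],.06),([560,538],.133),([545,408],.06),([629,530],.133),([608,402],.045))])
E
```

```text
box [[0.5095 0.2959 0.03  ]
 [0.4492 0.1612 0.03  ]
 [0.3876 0.1885 0.03  ]
 [0.4484 0.3214 0.03  ]] [0.4487 0.2417 0.03  ]
0.14753369299186184 -114.14758407929142
0.06732542814663864 156.11716717910207
0.14611870231609206 65.41404040318648
0.06622936035409552 -22.6504573043635
marks [[0.4724 0.2448 0.031 ]
 [0.4352 0.2621 0.031 ]] cap [[0.4387 0.2225 0.055 ]]
stand [[ 0.9196 -0.0595  0.014 ]
 [ 0.7423 -0.0307  0.014 ]
 [ 0.7658  0.1163  0.014 ]
 [ 0.9357  0.0904  0.014 ]]
0.17963717473012067 170.78955460848957
0.14894444532566878 80.94967345647335
0.1718745837701862 -8.695067295885348
0.15071232779880323 -96.09695240315455
brk heel/toe top [array([[ 0.3708, -0.1686,  0.133 ]]), array([[ 0.536 , -0.1656,  0.06  ]]), array([[ 0.3774, -0.2516,  0.133 ]]), array([[ 0.5431, -0.2429,  0.06  ]]), array([[ 0.3884, -0.3306,  0.133 ]]), array([[ 0.5559, -0.3219,  0.045 ]])]
```

>>> move_arm(steps=[[-40,-30,0,0.1],[-90,-70,0,0.1],[-140,-110,10,0.1],[-190,-150,20,0.1],[-240,-190,30,0.1],[-290,-230,40,0.1],[-325,-258,50,0.1],[-344,-272,54,0.1],[-344,-272,54,0.1],[-344,-272,54,0.1]])

```text
clock: 1.4
position: [0.4389, 0.2243, 0.3508]
ee_rot: [-0.666, -3.07, -0.001]
force: [-0.8, 0.8, 0.4]
width: 0.998
```

```bash
python3 - <<'E'
from h import *
s=arm.observe(); print(s)
im=arm.get_image("wrist"); cv2.imwrite("pics/w1.png",im[:,:,::-1])
import pickle; pickle.dump(s,open("w1.pkl","wb"))
E
```

```text
{'clock': 1.4, 'joints': array([-0.7375,  0.2775,  0.1946,  1.9709, -0.0685,  0.8994,  0.6363]), 'dq': array([-0.0138, -0.0023, -0.0074,  0.0001,  0.0015, -0.0002,  0.0016]), 'joint_efforts': array([  1.2834, -49.074 ,   2.8462, -26.9239,   0.0799,   0.0814,
         0.0343]), 'position': array([0.4389, 0.2243, 0.3508]), 'ee_rot': array([-0.6655, -3.0699, -0.0006]), 'force': array([-0.813 ,  0.7992,  0.367 ]), 'ft_torque': array([0.0062, 0.0218, 0.0136]), 'width': 0.9975694844231767}
```

View pics/w1.png

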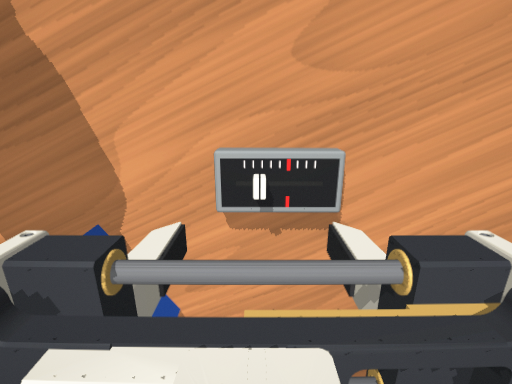

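```bash
python3 - <<'E'
from h import *
import pickle; s=pickle.load(open("w1.pkl","rb"))
im=cv2.imread("pics/w1.png").astype(int); b,g,r=im[...,0],im[...,1],im[...,2]
sub=np.zeros(r.shape,bool); sub[150:212,215:345]=1
red=(r>150)&(g<60)&sub; ys,xs=np.where(red)
for m in (ys<180,ys>180): print("red",xs[m].mean(),ys[m].mean(),m.sum(), onz("wrist",[[xs[m].mean(),ys[m].mean()]],.031,s))
w=(b>180)&sub; n,l,st,c=cv2.connectedComponentsWithStats(w.astype(np.uint8))
for k in range(1,n):print(st[k],c[k])
k=np.argsort(-st[1:,4])[:2]+1; cc=[c[i] for i in k]; 
cap=onz("wrist",[np.mean(cc,0)],.055,s)[0]; print("cap",cap)
P=onz("wrist",[[216,150],[343,150],[344,211],[216,212]],.03,s);print(P,P.mean(0))
T=R.from_rotvec(s['ee_rot']).as_matrix(); print(T); print("in tool",T.T@(cap-s['position']))
for i in range(4):
    d=P[(i+1)%4]-P[i]; print(np.linalg.norm(d),np.degrees(np.arctan2(d[1],d[0])))
# pads
crop("pics/w1.png","pics/w1a.png",200,140,360,220,4)
E
```

```text
red 288.468085106383 164.38297872340425 47 [[0.4357 0.2657 0.031 ]]
red 286.7837837837838 201.3783783783784 37 [[0.4758 0.2469 0.031 ]]
[216 151 127   2 202] [269.9703 151.6287]
[244 161   1   7   7] [244. 164.]
[253 161   1   7   7] [253. 164.]
[262 161   1   7   7] [262. 164.]
[270 161   2   7  12] [270.5833 164.    ]
[279 161   2   6  12] [279.5 163.5]
[297 161   1   7   7] [297. 164.]
[306 161   1   7   7] [306. 164.]
[315 161   1   7   7] [315. 164.]
[253 174   6  25 145] [255.5862 186.2069]
[261 174   5  25 122] [262.9508 186.0902]
cap [0.4235 0.2387 0.055 ]
[[0.3873 0.1982 0.03  ]
 [0.4462 0.3276 0.03  ]
 [0.5159 0.3047 0.03  ]
 [0.4534 0.1645 0.03  ]] [0.4507 0.2488 0.03  ]
[[-0.9102  0.4141 -0.0003]
 [ 0.4141  0.9102  0.0005]
 [ 0.0005  0.0003 -1.    ]]
in tool [0.0198 0.0066 0.2958]
0.14218704917145417 65.54022719556822
0.07347593895733077 -18.21313239240225
0.15346420238564193 -114.03984470091974
0.07423685704129014 153.0092852611157
```

View pics/w1a.png

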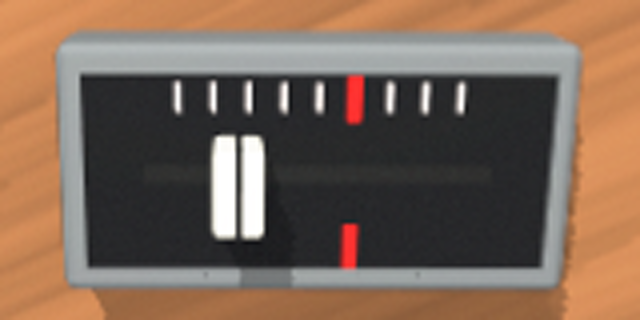

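```bash
python3 - <<'E'
from h import *
import pickle; s=pickle.load(open("w1.pkl","rb"))
T=R.from_rotvec(s['ee_rot']).as_matrix()
for p,z in (([259,186.15],.055),([288.47,164.38],.031),([286.78,201.38],.031),([245.0,164],.031),([315,164],.031)):
    X=onz("wrist",[p],z,s)[0]; print(X,T.T@(X-s['position']))
print([onz("top",[[154/3+120,484/3+40]],.055)])
E
```

```text
[0.4389 0.2273 0.055 ] [0.001  0.0027 0.2958]
[0.4357 0.2657 0.031 ] [0.0198 0.0362 0.3198]
[0.4758 0.2469 0.031 ] [-0.0244  0.0358  0.3197]
[0.4149 0.2211 0.031 ] [ 0.0203 -0.0129  0.3198]
[0.4478 0.2932 0.031 ] [0.0203 0.0663 0.3198]
[array([[0.4387, 0.2225, 0.055 ]])]
```

>>> move_arm(steps=[[0,3,40,0],[0,3,80,0],[0,3,115,0],[0,3,133,0],[0,3,133,0],[0,3,133,0]], grip=40)

```text
clock: 2.2
position: [0.4406, 0.227, 0.2185]
ee_rot: [0.665, 3.07, 0.002]
force: [0.6, 0.1, 0.2]
width: 0.443
```

>>> move_arm(steps=[[0,0,0,0],[0,0,0,0],[0,0,0,0],[0,0,0,0],[0,0,0,0],[0,0,0,0]], grip=5, grip_force=6)

```text
clock: 2.95
position: [0.4407, 0.2262, 0.2181]
ee_rot: [0.667, 3.07, 0.001]
force: [-0.7, 0.4, 6.4]
width: 0.155
```

>>> move_arm(steps=[[0,5,0,0],[0,10,0,0],[0,15,0,0],[0,20,0,0],[0,25,0,0],[0,30,0,0],[0,33,0,0],[0,33,0,0],[0,33,0,0]])

```text
clock: 4.08
position: [0.4545, 0.2565, 0.2181]
ee_rot: [0.667, 3.069, 0.001]
force: [-0.5, 1.8, 4.8]
width: 0.157
```

```bash
python3 - <<'E'
from h import *
import pickle
s=arm.observe(); print(s['position'],s['force'],s['width'])
im=arm.get_image("wrist"); cv2.imwrite("pics/w2.png",im[:,:,::-1]); pickle.dump(s,open("w2.pkl","wb"))
E
```

```text
[0.4545 0.2565 0.2181] [-0.4872  1.8262  4.8497] 0.15681189954010163
```

View pics/w2.png

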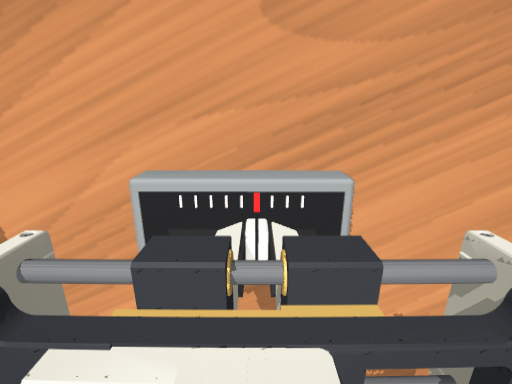

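>>> move_arm(steps=[[0,0,0,0],[0,0,0,0],[0,0,-30,0],[0,0,-80,0],[0,0,-130,0],[0,0,-160,0],[0,0,-160,0]], grip=40)

```text
clock: 5.0
position: [0.4548, 0.2563, 0.3799]
ee_rot: [0.667, 3.067, 0.005]
force: [-0.3, 0.2, 0.1]
width: 0.438
```

```bash
python3 - <<'E'
from h import *
import pickle
s=arm.observe(); print(s['position'],s['ee_rot'],s['joints'],s['width'])
im=arm.get_image("wrist"); cv2.imwrite("pics/w3.png",im[:,:,::-1]); pickle.dump(s,open("w3.pkl","wb"))
crop("pics/w3.png","pics/w3a.png",180,140,340,240,4)
E
```

```text
[0.4548 0.2563 0.3799] [0.6665 3.0672 0.0053] [-0.7805  0.2893  0.2091  1.8709 -0.0716  0.9841  0.6024] 0.43825727791940555
```

View pics/w3a.png

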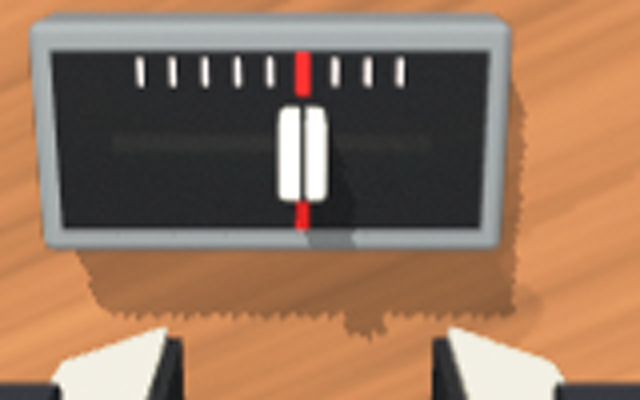

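>>> move_arm(steps=[[-20,-50,-10,-0.1],[-42,-105,-20,-0.2],[-64,-160,-20,-0.3],[-86,-214,-20,-0.4],[-108,-268,-20,-0.5],[-130,-322,-20,-0.5],[-152,-376,-20,-0.5],[-174,-430,-20,-0.5],[-196,-484,-20,-0.5],[-210,-520,-20,-0.5],[-218,-539,-20,-0.5],[-218,-539,-20,-0.5],[-218,-539,-20,-0.5],[-218,-539,-20,-0.5]])

```text
clock: 6.8
position: [0.4293, -0.3235, 0.3973]
ee_rot: [0.116, -3.139, -0.001]
force: [0.5, 0.6, 0.6]
width: 0.435
```

```bash
python3 - <<'E'
from h import *
import pickle
s=arm.observe(); print(s['position'],s['ee_rot'],s['joints'],s['width'],s['dq'])
im=arm.get_image("wrist"); cv2.imwrite("pics/w4.png",im[:,:,::-1]); pickle.dump(s,open("w4.pkl","wb"))
crop("pics/w4.png","pics/w4a.png",100,60,420,290,2.4)
E
```

```text
[ 0.4293 -0.3235  0.3973] [ 0.116  -3.1389 -0.0015] [ 0.1628  0.3139  0.5004  1.8271 -0.1727  1.0445  2.3747] 0.43547791948604714 [-0.001  -0.0056  0.0056 -0.0067  0.0012  0.0001  0.0018]
```

View pics/w4a.png

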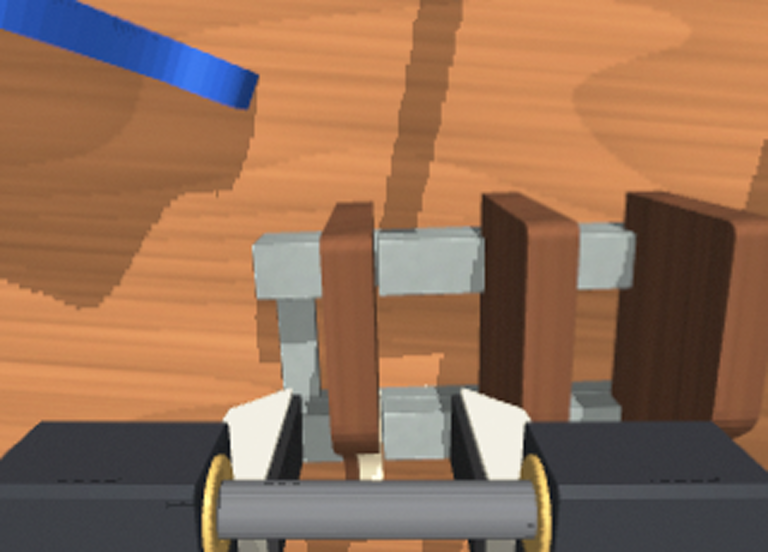

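```bash
python3 - <<'E'
from h import *
import pickle; s=pickle.load(open("w4.pkl","rb"))
T=R.from_rotvec(s['ee_rot']).as_matrix()
im=cv2.imread("pics/w4.png").astype(float)
for row in range(155,225,6):
    l=im[row,215:280,2]; d=im[row,215:280]
    print(row,d[15:48].astype(int)[:,2].tolist())
q=np.array([[322,238],[374,236],[326,300],[376.5,300],[330,390],[378.5,390]])/2.4+[100,60]
X=onz("wrist",q,.133,s); print(X); print((X-s['position'])@T)
E
```

```text
155 [204, 203, 203, 202, 186, 126, 118, 118, 117, 118, 117, 115, 115, 116, 117, 113, 114, 113, 112, 116, 117, 118, 116, 118, 117, 105, 176, 172, 144, 120, 119, 118, 119]
161 [185, 184, 180, 160, 160, 163, 163, 165, 164, 162, 161, 162, 163, 165, 165, 164, 162, 162, 159, 157, 160, 160, 160, 160, 152, 85, 167, 141, 188, 187, 185, 184, 185]
167 [172, 173, 172, 156, 142, 142, 142, 141, 140, 139, 141, 142, 142, 141, 140, 141, 138, 138, 136, 138, 139, 136, 136, 134, 129, 85, 109, 121, 177, 172, 171, 171, 170]
173 [171, 171, 172, 162, 141, 142, 144, 141, 140, 138, 139, 141, 142, 142, 140, 139, 138, 138, 137, 138, 138, 138, 136, 135, 129, 88, 93, 114, 178, 177, 175, 173, 171]
179 [170, 171, 172, 170, 147, 142, 144, 141, 142, 137, 138, 140, 142, 142, 140, 141, 138, 137, 136, 135, 138, 138, 135, 135, 132, 100, 94, 133, 162, 171, 170, 171, 171]
185 [112, 115, 145, 145, 145, 142, 144, 144, 141, 138, 136, 139, 141, 140, 141, 140, 139, 136, 135, 136, 136, 136, 134, 134, 134, 113, 95, 143, 144, 144, 145, 145, 145]
191 [119, 81, 153, 153, 151, 142, 146, 145, 143, 139, 137, 138, 140, 141, 141, 141, 14
[... 552 characters left out ...]
, 102, 125, 211, 210, 213, 212, 212]
215 [141, 124, 104, 118, 152, 151, 147, 145, 146, 144, 139, 136, 137, 140, 141, 141, 141, 139, 138, 136, 135, 135, 136, 136, 134, 131, 114, 104, 216, 217, 216, 217, 218]
221 [125, 126, 125, 94, 146, 147, 145, 144, 146, 144, 141, 139, 136, 139, 141, 140, 141, 139, 138, 136, 134, 134, 134, 135, 134, 133, 127, 90, 183, 182, 182, 173, 174]
[[ 0.3951 -0.3463  0.133 ]
 [ 0.3928 -0.3265  0.133 ]
 [ 0.4195 -0.3435  0.133 ]
 [ 0.418  -0.3237  0.133 ]
 [ 0.4577 -0.3399  0.133 ]
 [ 0.4562 -0.32    0.133 ]]
[[ 0.0357 -0.0205  0.2643]
 [ 0.0364 -0.0006  0.2643]
 [ 0.0111 -0.0195  0.2643]
 [ 0.0111  0.0004  0.2643]
 [-0.0272 -0.0187  0.2643]
 [-0.0273  0.0012  0.2643]]
```

>>> move_arm(steps=[[-9,-9,0,-0.027],[-9,-9,20,-0.027],[-9,-9,60,-0.027],[-9,-9,95,-0.027],[-9,-9,120,-0.027],[-9,-9,132,-0.027],[-9,-9,132,-0.027],[-9,-9,132,-0.027]], grip=46)

```text
clock: 7.85
position: [0.439, -0.3334, 0.2667]
ee_rot: [-0.156, 3.136, -0.001]
force: [0.4, 0.0, -0.2]
width: 0.499
```

```bash
python3 - <<'E'
from h import *
import pickle
s=arm.observe(); print(s['position'],s['ee_rot'],s['joints'],s['width'],s['force'])
im=arm.get_image("wrist"); cv2.imwrite("pics/w5.png",im[:,:,::-1]); pickle.dump(s,open("w5.pkl","wb"))
E
```

```text
[ 0.439  -0.3334  0.2667] [-0.1559  3.1363 -0.0014] [ 0.2439  0.4952  0.4273  1.9351 -0.2874  0.7689  2.5042] 0.49917073074633295 [ 0.4145  0.0361 -0.1703]
```

View pics/w5.png

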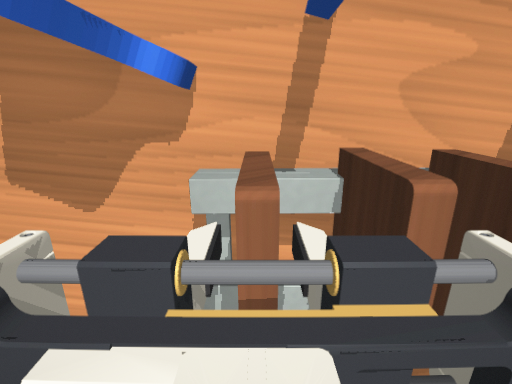

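>>> move_arm(steps=[[0,0,0,0],[0,0,0,0],[0,0,0,0],[0,0,0,0],[0,0,0,0]], grip=10, grip_force=40)

```text
clock: 8.52
position: [0.4386, -0.333, 0.2659]
ee_rot: [-0.156, 3.137, 0.0]
force: [-0.6, 0.1, 3.4]
width: 0.218
```

>>> move_arm(steps=[[0,0,-5,0],[0,0,-15,0],[0,0,-30,0],[0,0,-50,0],[0,0,-80,0],[0,0,-120,0],[0,0,-160,0],[0,0,-190,0],[0,0,-200,0],[0,0,-200,0]])

```text
clock: 9.78
position: [0.4384, -0.3329, 0.4659]
ee_rot: [-0.156, 3.137, -0.0]
force: [0.6, 0.0, -2.7]
width: 0.221
```

```bash
python3 - <<'E'
from h import *
import pickle
s=arm.observe(); print(s['position'],s['ee_rot'],s['joints'],s['width'],s['force'])
im=arm.get_image("wrist"); cv2.imwrite("pics/w6.png",im[:,:,::-1]); pickle.dump(s,open("w6.pkl","wb"))
im=arm.get_image("side"); cv2.imwrite("pics/s6.png",im[:,:,::-1])
crop("pics/s6.png","pics/s6a.png",190,100,390,340,2.5)
E
```

```text
[ 0.4384 -0.3329  0.4659] [-0.1557  3.137  -0.0003] [ 0.1546  0.2773  0.5186  1.6962 -0.1461  1.206   2.3789] 0.22055861315415062 [ 0.6414  0.0059 -2.7095]
```

View pics/s6a.png

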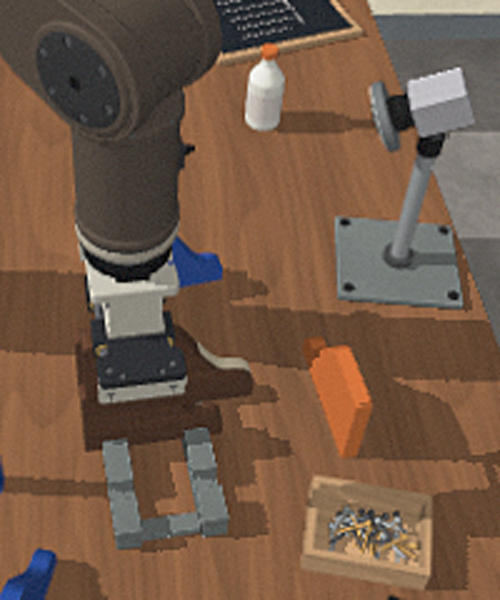

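View pics/w6.png

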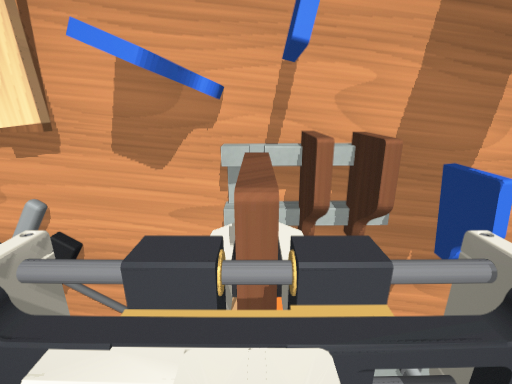

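>>> move_arm(steps=[[-4,26,-25,0.18],[-8,52,-50,0.36],[-12,80,-75,0.54],[-16,106,-100,0.72],[-20,132,-125,0.9],[-24,160,-150,1.08],[-28,186,-175,1.26],[-32,215,-200,1.44],[-36,240,-220,1.62],[-38,261,-234,1.8],[-38,261,-234,1.83],[-38,261,-234,1.83],[-38,261,-234,1.83]])

```text
clock: 11.5
position: [0.4505, -0.0704, 0.6989]
ee_rot: [-2.391, -2.037, 0.002]
force: [-0.9, -0.5, -1.5]
width: 0.215
```

```bash
python3 - <<'E'
from h import *
import pickle
s=arm.observe(); print(s['position'],s['ee_rot'],s['joints'],s['width'],s['force']); print(R.from_rotvec(s['ee_rot']).as_matrix())
E
```

```text
[ 0.4505 -0.0704  0.6989] [-2.391  -2.0367  0.0019] [-0.4215  0.0287  0.4869  1.4007 -0.0133  1.7168 -0.0963] 0.21495528994930746 [-0.8657 -0.4717 -1.4844]
[[ 0.159   0.9873 -0.0014]
 [ 0.9873 -0.159  -0.0002]
 [-0.0004 -0.0013 -1.    ]]
```

>>> move_arm(steps=[[0,0,-40,0],[0,0,-80,0],[0,0,-120,0],[0,0,-160,0],[0,0,-200,0],[0,0,-240,0],[0,0,-280,0],[0,0,-280,0],[0,0,-280,0]])

```text
clock: 12.62
position: [0.4261, -0.067, 0.8426]
ee_rot: [2.352, 2.005, 0.072]
force: [0.1, -0.2, -2.7]
width: 0.218
```

```bash
python3 - <<'E'
from h import *
import pickle
s=arm.observe(); print(s['position'],s['ee_rot'],s['joints'],s['width'],s['force']); print(R.from_rotvec(s['ee_rot']).as_matrix())
E
```

```text
[ 0.4261 -0.067   0.8426] [2.3523 2.0054 0.0724] [-1.0658  0.0456  1.2327  1.0559 -0.0516  2.0018 -0.017 ] 0.2182624668633673 [ 0.0633 -0.2032 -2.6782]
[[ 0.1581  0.9851  0.0678]
 [ 0.9874 -0.158  -0.0074]
 [ 0.0035  0.0681 -0.9977]]
```

>>> move_arm(steps=[[0,0,0,0],[0,0,0,0]])

```text
clock: 12.88
position: [0.4263, -0.0667, 0.8427]
ee_rot: [2.353, 2.003, 0.071]
force: [-0.5, 0.2, -2.1]
width: 0.217
```

>>> move_arm(steps=[[0,0,100,0],[0,0,150,0],[0,0,150,0],[0,0,150,0]])

```text
clock: 13.38
position: [0.4358, -0.0683, 0.6922]
ee_rot: [2.354, 2.005, 0.07]
force: [-0.4, -0.0, -0.7]
width: 0.217
```

```bash
python3 - <<'E'
from h import *
s=arm.observe(); print(s['position'],s['joints'],s['width'],s['force']); print(R.from_rotvec(s['ee_rot']).as_matrix())
E
```

```text
[ 0.4358 -0.0683  0.6922] [-1.236  -0.1795  1.0855  1.4983  0.1768  1.6617 -0.2901] 0.21667283101540263 [-0.4429 -0.0445 -0.743 ]
[[ 0.1592  0.9851  0.0656]
 [ 0.9872 -0.159  -0.0076]
 [ 0.0029  0.066  -0.9978]]
```

>>> move_arm(steps=[[0,0,-60,0],[0,0,-120,0],[0,0,-180,0],[0,0,-240,0],[0,0,-300,0],[0,0,-360,0],[0,0,-420,0],[0,0,-480,0],[0,0,-540,0],[0,0,-540,0],[0,0,-540,0],[0,0,-540,0]])

```text
clock: 14.88
position: [0.3643, -0.0653, 0.8708]
ee_rot: [2.314, 1.97, 0.151]
force: [-0.3, -0.6, -2.2]
width: 0.214
```

```bash
python3 - <<'E'
from h import *
s=arm.observe(); print(s['position'],s['joints'],s['width'],s['force']); print(R.from_rotvec(s['ee_rot']).as_matrix())
E
```

```text
[ 0.3643 -0.0653  0.8708] [ 0.49   -0.0075 -0.4429  1.0053  0.001   2.003  -0.1132] 0.21403730015276243 [-0.2597 -0.6159 -2.2069]
[[ 0.1591  0.9774  0.1392]
 [ 0.9872 -0.1592 -0.0107]
 [ 0.0117  0.1391 -0.9902]]
```

>>> move_arm(steps=[[0,70,-500,0],[0,70,-500,0],[0,70,-500,0],[0,70,-500,0],[0,70,-500,0],[0,70,-500,0]])

```text
clock: 15.62
position: [0.329, -0.064, 0.8974]
ee_rot: [2.274, 1.93, 0.217]
force: [-0.2, 0.1, -1.8]
width: 0.216
```

```bash
python3 - <<'E'
from h import *
s=arm.observe(); print(s['position'],s['joints'],s['width'],s['force']); print(R.from_rotvec(s['ee_rot']).as_matrix())
E
```

```text
[ 0.329  -0.064   0.8974] [ 1.0966 -0.0538 -0.9091  0.9616 -0.0652  2.003  -0.0131] 0.21609199656794653 [-0.184   0.0784 -1.8475]
[[ 0.1612  0.965   0.2071]
 [ 0.9868 -0.1602 -0.0214]
 [ 0.0125  0.2078 -0.9781]]
```

>>> move_arm(steps=[[0,100,-500,0],[0,100,-500,0],[0,100,-500,0],[0,100,-500,0],[0,100,-500,0],[0,100,-500,0]])

```text
clock: 16.38
position: [0.3065, -0.0602, 0.9212]
ee_rot: [2.229, 1.897, 0.277]
force: [0.3, 0.3, -2.5]
width: 0.217
```

```bash
python3 - <<'E'
from h import *
s=arm.observe(); print(s['position'],s['joints'],s['width'],s['force']); print(R.from_rotvec(s['ee_rot']).as_matrix())
E
```

```text
[ 0.3065 -0.0602  0.9212] [ 0.8511 -0.0955 -0.6389  0.938  -0.0899  2.003  -0.0031] 0.2174896847405586 [ 0.2984  0.3248 -2.4915]
[[ 0.1582  0.9495  0.2709]
 [ 0.9873 -0.1555 -0.0315]
 [ 0.0122  0.2725 -0.9621]]
```

>>> move_arm(steps=[[-50,130,-500,0],[-50,130,-500,0],[-50,130,-500,0],[-50,130,-500,0],[-50,130,-500,0],[-50,130,-500,0]])

```text
clock: 17.12
position: [0.284, -0.0817, 0.9447]
ee_rot: [2.183, 1.857, 0.332]
force: [0.5, 0.4, -2.1]
width: 0.218
```

```bash
python3 - <<'E'
from h import *
s=arm.observe(); print(s['position'],s['joints'],s['width'],s['force']); print(R.from_rotvec(s['ee_rot']).as_matrix())
im=arm.get_image("top"); cv2.imwrite("pics/t7.png",im[:,:,::-1])
im=arm.get_image("side"); cv2.imwrite("pics/s7.png",im[:,:,::-1])
crop("pics/t7.png","pics/t7a.png",190,40,290,140,6)
crop("pics/s7.png","pics/s7a.png",310,110,400,230,5)
E
```

```text
[ 0.284  -0.0817  0.9447] [ 0.7123 -0.1165 -0.4313  0.9011 -0.105   2.0022  0.0534] 0.21836561374093544 [ 0.4976  0.4261 -2.0845]
[[ 0.1592  0.9289  0.3345]
 [ 0.9872 -0.1526 -0.0459]
 [ 0.0084  0.3375 -0.9413]]
```

View pics/t7a.png

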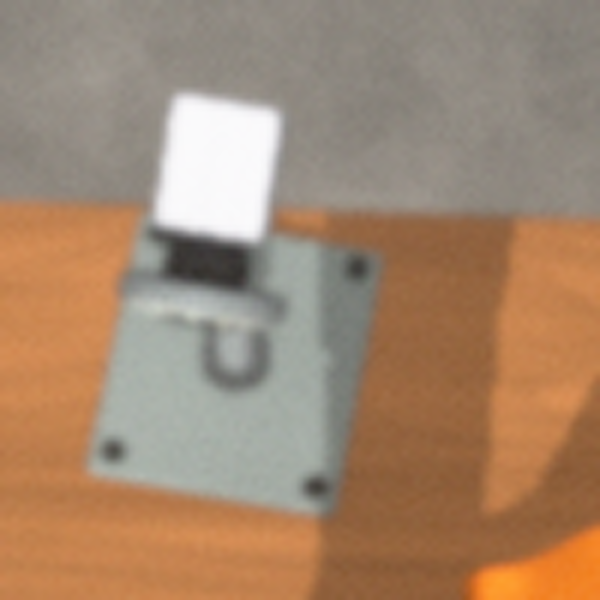

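View pics/s7a.png

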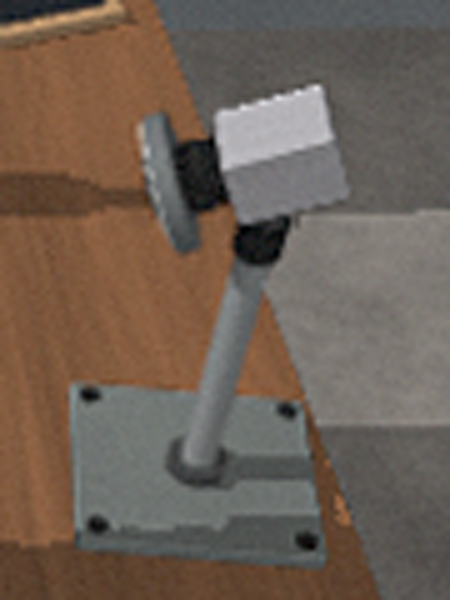

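```bash
python3 - <<'E'
from h import *
t=lambda a:np.array(a,float)/6+[190,40]-[.4,.4]
u=lambda a:np.array(a,float)/5+[310,110]-[.4,.4]
def sh(n,P):
    print(n);print(P)
    for i in range(len(P)):
        d=P[(i+1)%len(P)]-P[i]; print("  ",np.linalg.norm(d),np.degrees(np.arctan2(d[1],d[0])))
A=onz("top",t([[90,470],[332,515],[382,258]]),.014)
sh("topcorners nearL nearR farR",A)
B=onz("side",u([[70,385],[78,548],[325,563],[303,403]]),.014)
sh("side corners nL nR fR fL",B)
print("side centre",B.mean(0), "top centre",(A[0]+A[2])/2)
sh("topbolts",onz("top",t([[112,450],[316,487],[357,268]]),.016))
sb=onz("side",u([[90,393],[97,525],[307,540],[287,411]]),.016);sh("sidebolts",sb);print(sb.mean(0))
print("post base side",onz("side",u([[197,460]]),.016))
E
```

```text
topcorners nearL nearR farR
[[ 0.7672  0.1205  0.014 ]
 [ 0.742  -0.033   0.014 ]
 [ 0.9158 -0.0606  0.014 ]]
   0.15553254438975334 -99.33539717038677
   0.1760038244881867 -9.01956955926515
   0.2342347815973232 129.37533719413835
side corners nL nR fR fL
[[ 0.7655  0.1212  0.014 ]
 [ 0.7411 -0.0394  0.014 ]
 [ 0.9149 -0.0624  0.014 ]
 [ 0.9419  0.0939  0.014 ]]
   0.1624960340134637 -98.64459178688931
   0.1752835911979461 -7.529250115248241
   0.15859926974206143 80.17960239683475
   0.1785056289987166 171.1890670381058
side centre [0.8409 0.0283 0.014 ] top centre [0.8415 0.0299 0.014 ]
topbolts
[[ 0.7802  0.107   0.016 ]
 [ 0.7595 -0.0225  0.016 ]
 [ 0.9076 -0.0447  0.016 ]]
   0.13107863088017216 -99.08464005286545
   0.14976102155613777 -8.540077645350248
   0.19808287337027516 130.02977748536318
sidebolts
[[ 0.7786  0.1101  0.016 ]
 [ 0.7582 -0.0207  0.016 ]
 [ 0.9067 -0.0424  0.016 ]
 [ 0.9262  0.0842  0.016 ]]
   0.13236790423377057 -98.89685571122803
   0.15015360173160786 -8.328617302089397
   0.12812903545667267 81.26077346518767
   0.1498189605485788 170.05131294071728
[0.8424 0.0328 0.016 ]
post base side [[0.845  0.0378 0.016 ]]
```

```bash
cat > cam.py <<'E'
from h import *
yaw=np.radians(-8.9); L=np.array([.7644,.0426,.27])
Rc=R.from_euler('ZY',[yaw,np.radians(-25)]).as_matrix()
if (-Rc[:,0])[2]>0: Rc=R.from_euler('ZY',[yaw,np.radians(25)]).as_matrix()
E
python3 - <<'E'
from cam import *
print(Rc)
a=np.linspace(0,2*np.pi,60)
for n,f in (("top","t7"),("side","s7")):
    im=cv2.imread(f"pics/{f}.png"); S=6
    big=cv2.resize(im,None,fx=S,fy=S,interpolation=cv2.INTER_CUBIC)
    for r,c in ((.046,(0,255,0)),(.022,(255,0,255))):
        P=L+r*(np.outer(np.cos(a),Rc[:,1])+np.outer(np.sin(a),Rc[:,2]))
        cv2.polylines(big,[np.int32(proj(n,P)*S+S/2)],True,c,1)
    o=proj(n,[L])[0]; print(n,o)
    x,y=np.int32(o*S); cv2.imwrite(f"pics/{f}r.png",big[y-180:y+180,x-200:x+200])
a=cv2.imread("pics/t7r.png");b=cv2.imread("pics/s7r.png");cv2.imwrite("pics/r7.png",np.hstack([a,b]))
E
```

```text
[[ 0.8954  0.1547 -0.4175]
 [-0.1402  0.988   0.0654]
 [ 0.4226  0.      0.9063]]
top [222.6902  94.2709]
side [339.1919 148.0131]
```

View pics/r7.png

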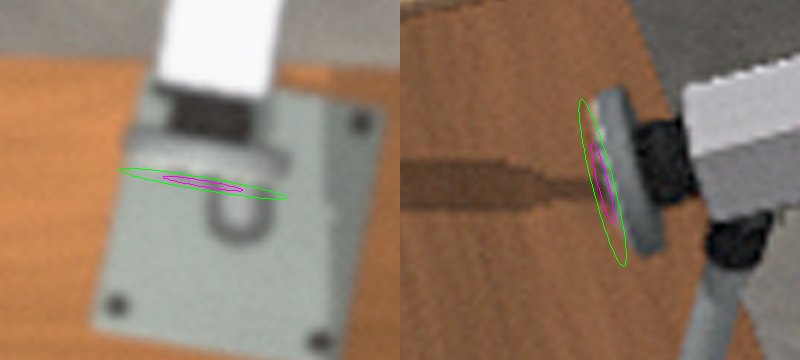

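```bash
python3 - <<'E'
from h import *
ims=[]
for f,(x,y) in (("t7",(218,90)),("s7",(342,146))):
    im=cv2.imread(f"pics/{f}.png")[y-20:y+20,x-20:x+20]
    im=cv2.convertScaleAbs(im,alpha=1.3)
    ims.append(cv2.resize(im,(400,400),interpolation=cv2.INTER_NEAREST))
cv2.imwrite("pics/z7.png",np.hstack(ims))
E
```

```text
(no output)
```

View pics/z7.png

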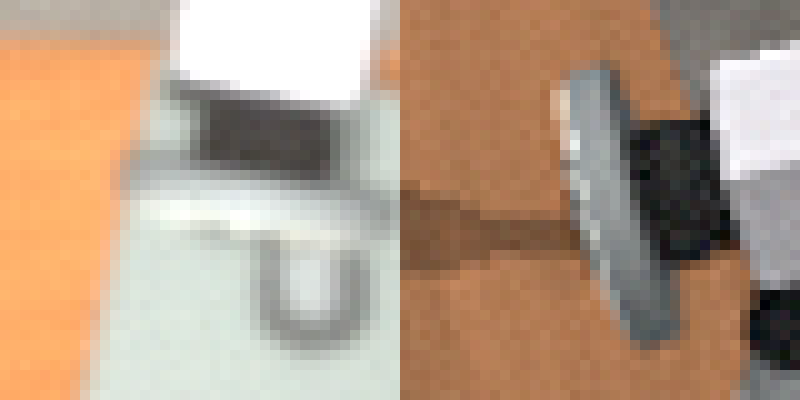

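```bash
python3 - <<'E'
from cam import *
a=np.linspace(0,2*np.pi,80)
rows=[]
for d in (.004,.008,.012):
    ims=[]
    for n,f,(x,y) in (("top","t7",(218,90)),("side","s7",(342,146))):
        S=8; im=cv2.imread(f"pics/{f}.png"); 
        big=cv2.resize(im[y-20:y+20,x-20:x+20],None,fx=S,fy=S,interpolation=cv2.INTER_NEAREST)
        P=L+d*Rc[:,0]+.046*(np.outer(np.cos(a),Rc[:,1])+np.outer(np.sin(a),Rc[:,2]))
        cv2.polylines(big,[np.int32((proj(n,P)-[x-20,y-20])*S+S/2)],True,(0,255,0),1)
        ims.append(big[60:260])
    rows.append(np.hstack(ims))
cv2.imwrite("pics/d7.png",np.vstack(rows))
E
```

```text
(no output)
```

View pics/d7.png

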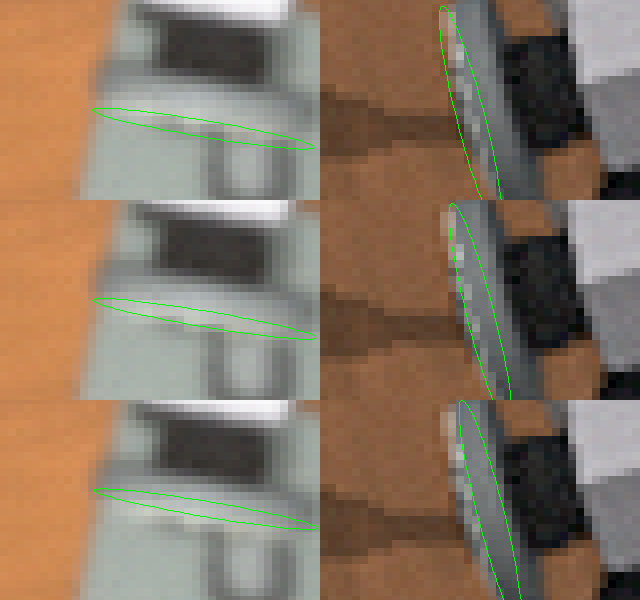

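>>> move_arm(steps=[[-100,170,-480,0],[-100,170,-480,0],[-100,170,-480,0],[-100,170,-480,0],[-100,170,-480,0],[-100,170,-480,0]])

```text
clock: 17.98
position: [0.2657, -0.1236, 0.9683]
ee_rot: [2.136, 1.813, 0.379]
force: [-0.0, -0.4, -2.2]
width: 0.218
```

```bash
cat >> cam.py <<'E'
L=L+np.array([.002,0,0])
Rt=np.c_[Rc[:,1],Rc[:,0],-Rc[:,2]]
def rem(s):
    T=R.from_rotvec(s['ee_rot']).as_matrix()
    return np.degrees(R.from_matrix(T.T@Rt).as_rotvec())
E
python3 - <<'E'
from cam import *
s=arm.observe(); print(s['clock'],s['position'],s['joints'],s['width']); print(R.from_rotvec(s['ee_rot']).as_matrix()); print("remaining rot in tool frame deg",rem(s)); print(np.linalg.det(Rt))
E
```

```text
17.975 [ 0.2657 -0.1236  0.9683] [ 0.5953 -0.1119 -0.2132  0.8416 -0.1197  2.0021  0.1427] 0.2176339448865435
[[ 0.1627  0.904   0.3954]
 [ 0.9867 -0.1488 -0.0658]
 [-0.0006  0.4009 -0.9161]]
remaining rot in tool frame deg [-1.3671  0.2258 -0.4095]
1.0
```

>>> move_arm(steps=[[-60,200,-480,0],[-60,200,-480,0]])

```text
clock: 18.23
position: [0.2583, -0.1296, 0.9916]
ee_rot: [2.092, 1.771, 0.419]
force: [-0.1, 0.1, -2.1]
width: 0.214
```

>>> move_arm(steps=[[0,0,0,0],[0,0,0,0]])

```text
clock: 18.48
position: [0.259, -0.1296, 0.9906]
ee_rot: [2.094, 1.774, 0.418]
force: [0.2, 0.3, -2.0]
width: 0.215
```

```bash
python3 - <<'E'
from cam import *
s=arm.observe(); print(s['clock'],s['position'],s['joints'],s['width']); print(R.from_rotvec(s['ee_rot']).as_matrix()); print("remaining rot in tool frame deg",rem(s))
E
```

```text
18.475 [ 0.259  -0.1296  0.9906] [ 0.5893 -0.1025 -0.1846  0.7723 -0.1286  2.0021  0.1544] 0.21548861741556238
[[ 0.1666  0.8782  0.4484]
 [ 0.986  -0.1442 -0.084 ]
 [-0.0091  0.4561 -0.8899]]
remaining rot in tool frame deg [ 2.1339  0.7721 -0.3906]
```

```bash
python3 - <<'E'
from cam import *
print(onz("side",[[45,100],[2,262],[90,95],[330,90]],0.0))
print(onz("top",[[25,75],[10,240],[15,380],[450,85],[465,380]],0.0))
im=arm.get_image("side"); cv2.imwrite("pics/s8.png",im[:,:,::-1])
E
```

```text
[[-0.5219  0.8115  0.    ]
 [-0.3512 -0.1632  0.    ]
 [-0.2975  0.8414  0.    ]
 [ 0.9383  0.8355  0.    ]]
[[ 0.9343  0.8424  0.    ]
 [ 0.2853  0.8237  0.    ]
 [-0.2125  0.7617  0.    ]
 [ 0.9451 -0.8478  0.    ]
 [-0.1803 -0.8524 -0.    ]]
```

View pics/s8.png

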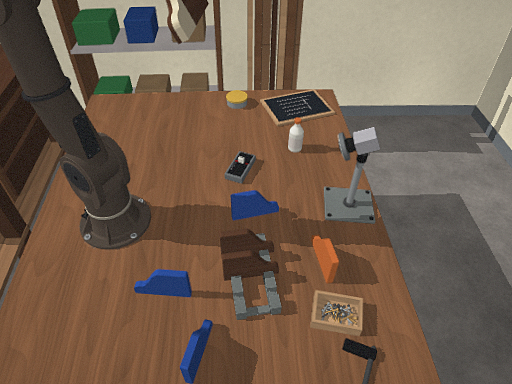

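```bash
cat >> cam.py <<'E'
def plan(W,N,s=None,p0=None,T=None):
    s=s or arm.observe(); T=R.from_rotvec(s['ee_rot']).as_matrix(); p0=s['position']
    W=np.vstack([p0,W]); d=np.r_[0,np.cumsum(np.linalg.norm(np.diff(W,axis=0),axis=1))]
    q=np.array([np.interp(np.linspace(0,d[-1],N+1)[1:],d,W[:,i]) for i in range(3)]).T
    print("len",d[-1]); print(np.round((q-p0)@T*1000).astype(int).tolist())
def zerr(s):
    z=R.from_rotvec(s['ee_rot']).as_matrix()[:,2]; zt=Rt[:,2]
    v=np.cross(z,zt); v=v/np.linalg.norm(v)*np.arccos(z@zt); return np.degrees(v@Rt)  # rot needed, expressed in target tool axes
E
python3 - <<'E'
from cam import *
plan([[.40,.05,.8],[.35,.30,.66],[.12,.48,.62]],16)
print(zerr(arm.observe()))
E
```

```text
len 0.8830581848627297
[[38, 2, 40], [75, 4, 81], [113, 6, 121], [150, 8, 162], [188, 10, 202], [230, -6, 227], [276, -33, 243], [321, -60, 258], [366, -88, 273], [412, -115, 289], [451, -149, 294], [477, -195, 278], [503, -241, 263], [529, -287, 247], [555, -333, 232], [581, -379, 216]]
[ 2.1293  0.7828 -0.    ]
```

>>> move_arm(steps=[[38,2,40,0],[75,4,81,0],[113,6,121,-0.1],[150,8,162,-0.2],[188,10,202,-0.3],[230,-6,227,-0.4],[276,-33,243,-0.5],[321,-60,258,-0.6],[366,-88,273,-0.7],[412,-115,289,-0.8],[451,-149,294,-0.9],[477,-195,278,-1.0],[503,-241,263,-1.0],[529,-287,247,-1.0],[555,-333,232,-1.0],[581,-379,216,-1.0],[581,-379,216,-1.0],[581,-379,216,-1.0]])

```text
clock: 20.78
position: [0.1202, 0.4797, 0.6196]
ee_rot: [0.96, 2.494, 0.116]
force: [-0.8, -1.0, -2.2]
width: 0.215
```

```bash
python3 - <<'E'
from cam import *
s=arm.observe(); print(s['clock'],s['position'],s['joints'],s['width'],zerr(s))
plan([[-.10,.48,.62],[-.32,.38,.62]],9)
E
```

```text
20.775 [0.1202 0.4797 0.6196] [-0.7082  0.3192 -1.2047  1.4678  0.7166  1.7852 -1.0208] 0.21520698000850833 [ 2.1886  0.8256 -0.    ]
len 0.46188322894987877
[[33, -31, -23], [67, -63, -46], [100, -94, -69], [133, -126, -93], [155, -167, -113], [171, -211, -132], [188, -256, -151], [204, -301, -170], [221, -345, -190]]
```

>>> move_arm(steps=[[33,-31,-23,0],[67,-63,-46,0],[100,-94,-69,0],[133,-126,-93,0],[155,-167,-113,0],[171,-211,-132,0],[188,-256,-151,0],[204,-301,-170,0],[221,-345,-190,0],[221,-345,-190,0],[221,-345,-190,0]])

```text
clock: 22.15
position: [-0.3196, 0.3812, 0.6208]
ee_rot: [0.964, 2.493, 0.118]
force: [0.2, -0.2, -2.1]
width: 0.215
```

```bash
python3 - <<'E'
from cam import *
s=arm.observe(); print(s['clock'],s['position'],s['joints'],s['width'],zerr(s)); print(R.from_rotvec(s['ee_rot']).as_matrix())
E
```

```text
22.15 [-0.3196  0.3812  0.6208] [-2.0272  0.3138 -0.6147  1.3296  0.3447  1.9994 -1.7542] 0.21510238682219987 [2.1665 0.7832 0.    ]
[[-0.6475  0.6158  0.4489]
 [ 0.6555  0.7505 -0.0841]
 [-0.3887  0.2398 -0.8896]]
```

>>> move_arm(steps=[[-16,10,-36,0],[-16,10,-36,0],[-16,10,-36,0]])

```text
clock: 22.52
position: [-0.3171, 0.3832, 0.6545]
ee_rot: [0.966, 2.49, 0.117]
force: [-0.5, 0.4, -3.3]
width: 0.217
```

```bash
python3 - <<'E'
from cam import *
s=arm.observe(); print(s['clock'],s['position'],s['joints'],s['width'],zerr(s))
E
```

```text
22.525 [-0.3171  0.3832  0.6545] [-2.5873  0.2457  0.1811  1.3015  0.2188  2.0013 -1.5211] 0.21747908806554545 [2.2766 0.867  0.    ]
```

>>> move_arm(steps=[[-23,14,-53,0],[-23,14,-53,0],[-23,14,-53,0]])

```text
clock: 22.9
position: [-0.3035, 0.3814, 0.6756]
ee_rot: [0.967, 2.526, 0.142]
force: [-0.6, -0.5, -2.1]
width: 0.214
```

```bash
python3 - <<'E'
from cam import *
s=arm.observe(); print(s['clock'],s['position'],s['joints'],s['width'],zerr(s))
E
```

```text
22.9 [-0.3035  0.3814  0.6756] [-2.6108  0.213   0.221   1.2896  0.2295  2.0015 -1.4882] 0.21419559845104144 [ 0.5105 -0.5923 -0.    ]
```

```bash
python3 - <<'E'
from cam import *
im=arm.get_image("wrist"); cv2.imwrite("pics/w9.png",im[:,:,::-1])
a=cv2.imread("pics/w9.png")[120:250,190:330];b=cv2.imread("pics/w6.png")[120:250,190:330]
cv2.imwrite("pics/w9a.png",cv2.resize(np.hstack([a,b]),None,fx=2.8,fy=2.8,interpolation=cv2.INTER_CUBIC))
print(onz("top",[[133,135]],.05))
E
```

```text
[[0.6824 0.3786 0.05  ]]
```

View pics/w9a.png

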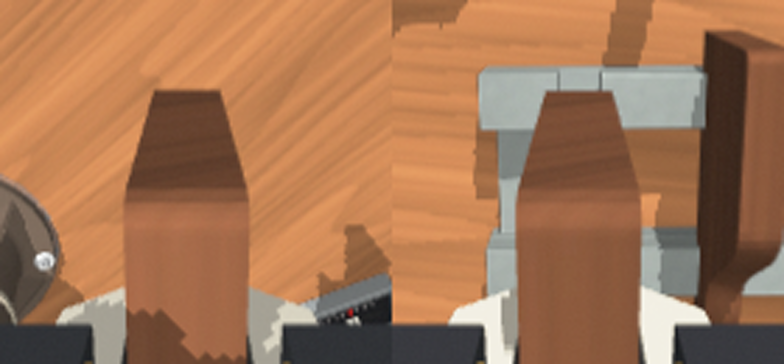

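```bash
python3 - <<'E'
from cam import *
s={'ee_rot':np.zeros(3),'position':np.zeros(3)}
for px,zt in (([155,92],.2479),([220,91],.2479),([124,192],.1379),([248,190],.1379),([126,200],.1329),([248,199],.1329)):
    p=np.array(px)/2.8+[190,120]-.3
    print(px,onz("wrist",[p],zt,s)[0])
E
```

```text
[155, 92] [ 0.0441 -0.0096  0.2479]
[220, 91] [0.0444 0.0101 0.2479]
[124, 192] [ 0.0445 -0.0102  0.1379]
[248, 190] [0.0449 0.0101 0.1379]
[126, 200] [ 0.0447 -0.0095  0.1329]
[248, 199] [0.0448 0.0097 0.1329]
```

```bash
cat >> cam.py <<'E'
rb=np.array([-.0975,.0105,.2219]); tgt=L-.2*Rc[:,0]
E
python3 - <<'E'
from cam import *
s=arm.observe(); T=R.from_rotvec(s['ee_rot']).as_matrix()
# best twist
best=min(np.arange(0,2,.005),key=lambda a:R.from_matrix((T@R.from_rotvec([0,0,a]).as_matrix()).T@Rt).magnitude())
T2=T@R.from_rotvec([0,0,best]).as_matrix(); print(best,np.degrees(R.from_matrix(T2.T@Rt).as_rotvec()))
f=tgt-T2@rb; print("target TCP",f,"tgt",tgt)
plan([[-.05,.48,.66],[.2,.44,.64],[.36,.30,.60]],17)
E
```

```text
0.995 [ 0.5447 -0.5954 -0.094 ]
target TCP [0.4979 0.181  0.3821] tgt [0.5873 0.0706 0.1855]
len 0.743222568785858
[[-16, 36, 19], [-32, 72, 37], [-47, 109, 56], [-63, 145, 75], [-79, 181, 94], [-95, 217, 112], [-123, 242, 133], [-155, 262, 155], [-187, 282, 177], [-218, 303, 199], [-250, 323, 221], [-282, 343, 243], [-319, 341, 266], [-356, 338, 288], [-394, 334, 311], [-431, 331, 334], [-468, 327, 356]]
```

>>> move_arm(steps=[[-16,36,19,0],[-32,72,37,0],[-47,109,56,0],[-63,145,75,0],[-79,181,94,0],[-95,217,112,0.1],[-123,242,133,0.2],[-155,262,155,0.3],[-187,282,177,0.4],[-218,303,199,0.5],[-250,323,221,0.6],[-282,343,243,0.7],[-319,341,266,0.8],[-356,338,288,0.9],[-394,334,311,0.995],[-431,331,334,0.995],[-468,327,356,0.995],[-468,327,356,0.995],[-468,327,356,0.995]])

```text
clock: 25.32
position: [0.3589, 0.3003, 0.6001]
ee_rot: [2.112, 1.81, 0.42]
force: [-0.4, 0.3, -2.8]
width: 0.221
```

```bash
python3 - <<'E'
from cam import *
s=arm.observe(); T=R.from_rotvec(s['ee_rot']).as_matrix()
print(s['clock'],s['position'],s['joints'],s['width'],rem(s),zerr(s))
f=tgt-T@rb; print("target TCP",f)
plan([[.44,.22,.50],f],10)
E
```

```text
25.325 [0.3589 0.3003 0.6001] [-1.8677 -0.1146  0.8245  1.7686  0.5108  1.2997 -1.2946] 0.22102697613704747 [ 0.4431 -0.6415 -0.0584] [ 0.4435 -0.6412  0.    ]
target TCP [0.4981 0.1808 0.3824]
len 0.28875808668381336
[[-13, 8, 25], [-26, 15, 49], [-39, 23, 74], [-52, 31, 98], [-65, 39, 123], [-73, 42, 150], [-80, 43, 178], [-86, 45, 206], [-93, 46, 234], [-99, 47, 263]]
```

>>> move_arm(steps=[[-13,8,25,0],[-26,15,49,0],[-39,23,74,0],[-52,31,98,0],[-65,39,123,0],[-73,42,150,0],[-80,43,178,0],[-86,45,206,0],[-93,46,234,0],[-97,47,252,0],[-99,47,263,0],[-99,47,263,0],[-99,47,263,0]])

```text
clock: 26.95
position: [0.4985, 0.1821, 0.3821]
ee_rot: [2.111, 1.811, 0.421]
force: [0.0, 0.0, -2.6]
width: 0.22
```

```bash
python3 - <<'E'
from cam import *
s=arm.observe(); T=R.from_rotvec(s['ee_rot']).as_matrix()
print(s['clock'],s['position'],s['joints'],s['dq'],s['width'],rem(s),s['force'])
print("err mm in cam axes",Rc.T@(s['position']+T@rb-tgt)*1000)
B=lambda x,y,z: s['position']+T@np.array([-x-.0405,y,.159+.0889-z])
prof=[(-.085,0),(.085,0),(.085,.023),(.06,.042),(-.005,.115),(-.08,.115),(-.085,.11)]
for n in ("side","top"):
    im=arm.get_image(n)[:,:,::-1].copy(); cv2.imwrite(f"pics/{n}10.png",im)
    X=np.array([B(x,.01,z) for x,z in prof]); r=B(.057,.0105,.026)
    S=5; c=proj(n,[r])[0].astype(int); x0,y0=c[0]-60,c[1]-50
    big=cv2.resize(im[y0:y0+100,x0:x0+120],None,fx=S,fy=S,interpolation=cv2.INTER_CUBIC)
    o=big.copy()
    cv2.polylines(o,[np.int32((proj(n,X)-[x0,y0])*S+S/2)],True,(0,255,0),1)
    for p in (r,L): cv2.circle(o,tuple(int(v) for v in (proj(n,[p])[0]-[x0,y0])*S+S/2),4,(0,0,255),-1)
    cv2.imwrite(f"pics/{n}10o.png",o); cv2.imwrite(f"pics/{n}10c.png",big)
im=arm.get_image("wrist"); cv2.imwrite("pics/w10.png",im[:,:,::-1])
E
```

```text
26.95 [0.4985 0.1821 0.3821] [-1.3374  0.2907  0.9947  2.0692 -0.0424  0.5222 -0.5306] [-0.0104 -0.0123  0.0131 -0.0027  0.0004 -0.0018  0.0037] 0.2195448211975795 [ 0.4345 -0.7053 -0.014 ] [ 0.0458  0.0282 -2.5838]
err mm in cam axes [ 0.0901  1.5859 -0.4068]
```

View pics/side10o.png

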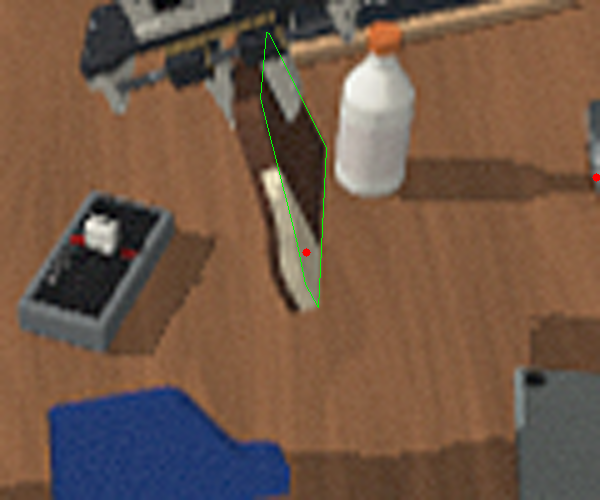

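View pics/top10o.png

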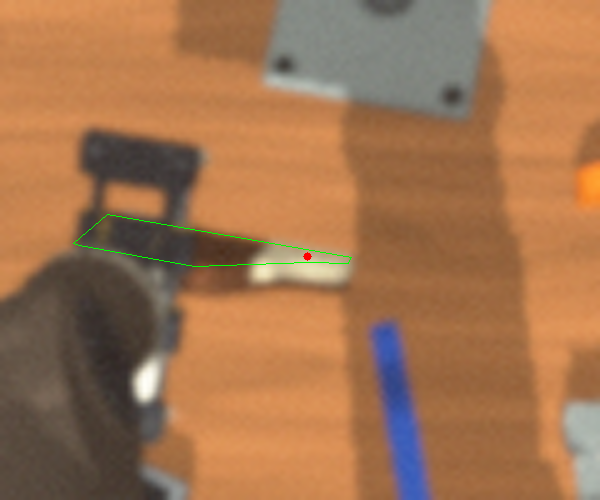

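View pics/w10.png

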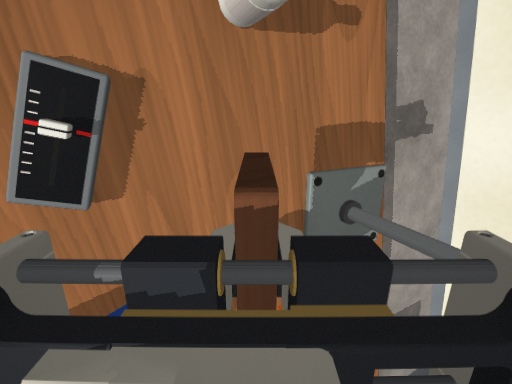

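View pics/side10.png

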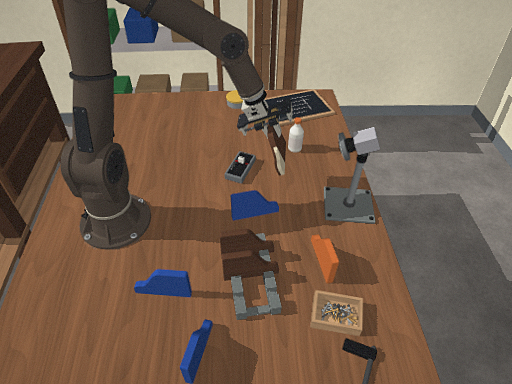

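```bash
python3 - <<'E'
from cam import *
s=arm.observe(); print(s['clock'],s['dq'].round(3))
for nm,p,z in (("bolt nL",[318.3,181.5],.016),("bolt fL",[380.8,173.3],.016),("post",[349,211],.016),("corner nL",[306.5,174.5],.014),("corner fL",[384.5,165.5],.014),("near edge low",[309,230],.014)):
    print(nm,onz("wrist",[p],z,s)[0])
crop("pics/w10.png","pics/w10c.png",290,150,410,250,6)
c=np.array([.8415,.0305]); a=np.radians(-8.9); M=np.array([[np.cos(a),-np.sin(a)],[np.sin(a),np.cos(a)]])
print("exp corner nL",c+M@[-.09,.08],"fL",c+M@[.09,.08],"post",c)
E
```

```text
27.1 [ 0.001 -0.     0.004  0.004 -0.003 -0.001  0.005]
bolt nL [0.7801 0.1074 0.016 ]
bolt fL [0.9267 0.0845 0.016 ]
post [0.8453 0.0316 0.016 ]
corner nL [0.7592 0.1247 0.014 ]
corner fL [0.9387 0.0967 0.014 ]
near edge low [0.755  0.0235 0.014 ]
exp corner nL [0.765  0.1235] fL [0.9428 0.0956] post [0.8415 0.0305]
```

View pics/w10c.png

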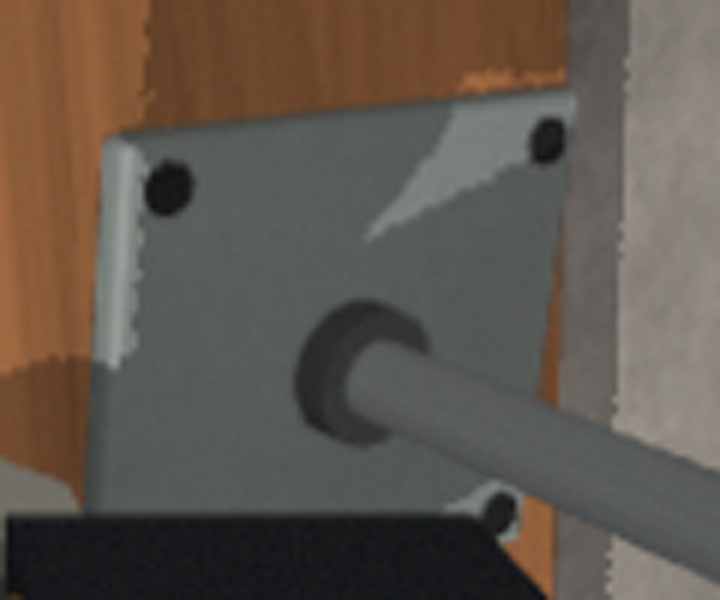

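```bash
python3 - <<'E'
from cam import *
s=arm.observe(); print(s['clock'],s['position'],s['width'],s['force'],rem(s))
print(arm.sign_off())
E
```

```text
27.1 [0.4986 0.1818 0.3825] 0.2127259772417488 [ 0.3912  0.6071 -2.5232] [ 0.469  -0.754  -0.0499]
the job is handed in; nothing more can be done
None
```

I set the dimmer to its red mark, then took the mended bracket from the rack by its tall end. I signed off at 27.1 s of 59 with the arm holding the bracket still in front of the inspection camera.

**Dimmer:** The fader's black line is level with the red bars, checked from above right after release and again in the last wrist view.

**Grip:** The bracket is held 40 mm behind its centre, well clear of the repair, at 40 N. The opening reads 19.5–20 mm, and the bracket had not shifted in the fingers when I compared wrist pictures during the carry.

**Tilt:** The moves can't tilt the tool directly. I got the 25° lean by pushing against the wrist joint's limit up high, where the arm gives up orientation and keeps the new one. It overshot by about 2°, so I corrected it with one push on the other side.

**Final pose, from the arm's measured pose and my camera position:**

| Check | Error |
|---|---|
| Distance from the glass (200 mm asked) | about 0.1 mm |
| Sideways | about 1.6 mm |
| Height in the camera's picture | about 0.4 mm |
| Squareness to the lens | about 0.5° |
| Straight edge level | about 0.75° |

The bracket's computed outline matched it well in the side and top pictures.

**Where measurements disagreed:** The stand's bolts and plate corners place the camera 2–3 mm apart. The ring light's front edge appeared 4–8 mm behind where I computed the glass, so I moved my lens position back 2 mm as a compromise. The true distance could be several millimetres over 200.

**Other items:** In the last side picture the other brackets, the glue bottle and the screw tray looked unmoved, though I judged that by eye only. The wrist force readings I saw stayed below about 7 N.

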